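Fold back the water bath's bifold cover and load a bottle

ROBOT

A 6-joint arm with a two-finger parallel gripper is mounted at the origin on the work surface. World frame = base frame: x ahead of the robot, y to its left, z up, the work surface at z = 0. Lengths are in mm, angles in degrees, forces in N, time in s.
With the tool pointing down it reaches from about 350 to 850 mm from the base axis. Payload 8.1 kg.
Tool frame: the origin (TCP) lies midway between the tips of the shut fingers; the grasp point (between the pads) lies 19 mm behind it; z points along the fingers, y is the line along which they close (so a half turn about z gives the same grasp; the last joint's range is limited). The gripper opens to 85 mm and grips with 20 to 120 N. Pads are 22 mm wide; open, the fingers measure 114 mm over their backs; the gripper's body (76 mm by 85 mm) begins 54 mm behind the grasp point. The pads swing forward as they close: fully open they stand 13 mm farther back than shut.
Start: joints at [69.362, 7.471, 85.268, -0, 87.261, -4.893], TCP at [162.791, 577.498, 202.192] pointing down, gripper open.
Joint ranges: [-169.43, 169.43], [-51.17, 129.36], [1.28, 143.12], [-76.62, 256.62], [0, 156.53], [-152.29, 152.29]. Speed limits (degrees/s): [136.94, 136.94, 159.86, 180, 180, 180].

INTERFACE

Orientations are given as [roll, pitch, yaw] about the fixed x, y, z axes, in that order (R = Rz(yaw) Ry(pitch) Rx(roll)).
In Python, from bench import r gives the robot as it stands.
- The arm moves only by the tool send_rows, never from a script. Its argument "increments" is a list of rows, each a list of 6 numbers: the shift along the tool's x, y, z in mm, then the turn, a rotation vector about the tool's x, y, z in rad. A call has 1 to 5 rows; each row shifts and turns the commanded pose from where the row before left it, along the tool's axes as they then stand; what a row does not reach is not made up. A row lasts 1/8 s, in which the tool goes at most 62.5 mm and 10.7 degrees, less where a joint would pass 70% of its speed; a pose out of reach is approached as far as the arm can. A call is refused whole if a number of a shift passes 62.5 or a number of a turn 0.188, either way. A call with a gripper value outside its range is refused whole. "grip" is the closure, from -1 (fully open) to 1 (shut), set as the call begins (left out, the last holds). The fingers move at their own pace and stop on an object; "grip_force" is the grip in N (left out, the last holds). Time passes only in rows, so rows that do not move let the fingers close. It gives the time, the measured TCP pose, the force, the opening and the grip force at its end, in the units of the state.
- r.sense(): the state, without advancing time (a new reading comes with each control period).
- r.snapshot(name): name is "side" or "top"; returns a dict with "img" (420x560x3 uint8, blue, green, red), "z_map" (420x560 float32, mm along the optical axis (not along the pixel's ray), 0 where there is no reading), "fx", "fy", "cx", "cy" (pixels), "view" (4x4, takes a point from world to camera coordinates). Camera axes: x right, y down, z forward; pixel columns grow to the right and rows downward; lengths in mm; the calibration is good to about 2 mm. A picture is of the moment at which its call begins.
- r.hand_in(): hands the job in; it is judged then, once.
The state is a dict: "time": time; "joint_pos": joint angles; "qd": joint speeds; "joint_efforts": joint torques, N m; "tool_pos": TCP position; "tcp_rot": TCP orientation; "ft_force": force on the tool from outside, world axes, zero at the start; "wrist_torque": the same for the moment, N m; "finger_gap": finger opening in mm; "grip_force": force on a finger pad.
Only numpy, scipy, OpenCV 4.12 (cv2) and the standard library are available. Lean on these libraries where they do the work, as an engineer would, in place of code of your own. Each camera call takes 0.05 s, during which the arm holds its last target. There are 200 camera calls.

TASK

The drained water bath is being loaded before it is filled. Push the raised right half of its steel cover up and over until it lies flat on the left half, which must end lying down shut on the bath, and do not let the cover slam. Then take the small amber screw-cap bottle that stands near the clip-top jar on the bench, right of the bath, set it down gently in the open half, upright on the perforated shelf in front of the bottle that already stands there; leave that bottle and the jar on the bench where they are.

Things in the scene. Friction and masses are not known exactly. Their poses are not given: they have to be found in the camera images.
- bath: White water bath, fixed, empty. Outside 300 (its x) by 360 (its y) mm, rim 150 mm above the bench. Origin on the bench under its centre; x points from its long front (black control panel, standing out 30 mm) to its back, y to its left end, z up. The open well is 240 (x) by 300 (y) mm, centred, walls upright; its right half (negative y) is the one under the raised half of the cover.
- shelf_place (a point): On the well's floor, a flat perforated steel shelf 30 mm above the bench (120 mm below the rim): the middle of the open right half, 75 mm right of the well's centre. Axes as the bath's. The bottle goes here or in front of here (towards bath -x).
- cover_hinge (a point): Middle of the hinge line between the cover's two halves while the left half lies down: over the well's centre, 154 mm above the bench. Axes as the bath's; the hinge line runs along x. With the right half at angle q, a point r from the hinge lies at y = -r cos q, z = r sin q from here.
- right_leaf (a joint): Angle (rad) of the cover's right half about the middle hinge: 0 flat over the well, pi/2 upright, pi folded flat on the left half (stop). Starts part raised. Steel sheet, 155 mm from hinge to free edge, 290 mm along the hinge, 4 mm thick (below the hinge line at 0, above it at pi, former underside up), 0.42 kg. Stiff hinge, 0.42 N m: stays where left; about 5 N at the edge moves it.
- left_leaf (a joint): Angle (rad) of the cover's left half (same size, 0.6 kg) about the hinge at the bath's left rim (bath y = +155 mm): 0 lying down on the bath, larger = lifted. Stiff too (0.45 N m). Starts at 0.
- tab (a point): Centre of the flat pull tab in the middle of the free edge of the right half: 90 mm wide along the hinge, standing out 19 mm beyond the edge in the plane of the sheet, 4 mm thick; this point lies 163 mm from the hinge.
- bottle_mid (a point): The bottle to load: amber glass with a paper label and a black screw cap, closed, 0.2 to 0.4 kg, standing on the bench; this point lies on its axis half-way up, 62.5 mm above its underside. Body 62 mm across up to 68 mm, narrowing to a neck 36 mm across at 86 mm; cap 44 mm across from 96 mm to the top at 125 mm. z along its axis, up to the cap.
- stood_bottle_mid (a point): A bottle just like it that already stands on the shelf at the back of the well's right half; leave it alone. The point lies on its axis, 62.5 mm above its underside.
- jar_mid (a point): Clip-top jar of greyish glass, 98 mm across over its clips, 108 mm high, on the bench near the bottle to load (their places may be swapped); leave it alone. The point is 54 mm above its underside.
- bottle: The same bottle to load, its origin at the centre of its underside.

How it is judged:
By the outcome, as a careful person would: the job done as asked, in the order asked, and still so for the second after the job is handed in, with the robot touching nothing.
It also fails if it takes over 61 s, if anything falls off the work surface, if the arm or the gripper's body presses on something with over 40 N, if the wrist force passes 120 N, or if a joint passes its speed limit or range.

## Working session

There is one attempt and no reset: what is moved stays moved. The work goes in short steps, Python scripts to look and compute and a tool call to move; the robot and the scene stay as the last step left them, time stands still between calls to the robot, and variables do not carry over. Pictures are saved under pics/ and viewed, at most 10 in all, crops included, and the job is handed in when it is done.

Besides the shell and the picture viewer there is one more tool, called after "Call:" as name(argument=value, ...) on one line, values as JSON. send_rows: Moves the arm, as the interface text tells. Its arguments: {"type":"object","properties":{"increments":{"type":"array"},"grip":{"type":"number"},"grip_force":{"type":"number"}},"required":["increments"]}

```bash
mkdir -p pics; ls
cat > h.py <<'E'
import numpy as np,cv2
from bench import r
def snap(n):
    s=r.snapshot(n); return s
def cloud(s):
    z=s["z_map"];h,w=z.shape;u,v=np.meshgrid(np.arange(w),np.arange(h))
    P=np.stack([(u-s["cx"])/s["fx"]*z,(v-s["cy"])/s["fy"]*z,z,np.ones_like(z)],-1)
    W=P@np.linalg.inv(s["view"]).T; W=W[...,:3]; W[z==0]=np.nan; return W
E
python3 - <<'E'
from h import *
for n in("side","top"):
    s=snap(n);cv2.imwrite(f"pics/{n}0.png",s["img"]);np.savez(f"{n}0.npz",W=cloud(s),img=s["img"])
    c=np.linalg.inv(s["view"]);print(n,c[:3,3],c[:3,2])
print(r.sense())
E
```

```text
pics
side [ 818.83424792 -473.5879289   716.30863413] [-0.3461652   0.55683848 -0.75505004]
top [ 266.73858125  -46.1158095  1287.54965055] [ 2.17822016e-01  9.02480865e-04 -9.75988091e-01]
{'time': 0.1, 'joint_pos': array([ 6.93611604e+01,  7.50958131e+00,  8.53244400e+01,  8.36831780e-04,
        8.72596641e+01, -4.89329521e+00]), 'qd': array([-0.03163697, -0.17907827, -0.20508839,  0.05421674,  0.05129162,
       -0.07144666]), 'joint_efforts': array([ 1.62132048e-03, -5.70954323e+01, -5.01938367e+01, -1.33520987e-05,
        8.14888015e-03, -8.93597836e-07]), 'tool_pos': array([162.60464211, 576.98820954, 201.24843765]), 'tcp_rot': array([-1.79906727e+02, -8.82415698e-03,  1.64254408e+02]), 'ft_force': array([0.09080277, 0.19389617, 0.10975821]), 'wrist_torque': array([-0.03988302,  0.04384633,  0.00094297]), 'grip_force': 0.0, 'finger_gap': 85.63381891887936}
```

View pics/top0.png

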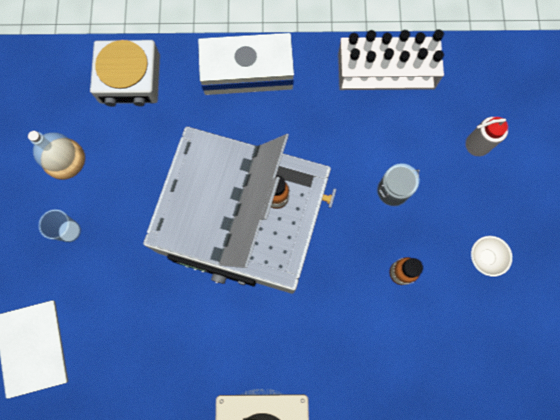

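View pics/side0.png

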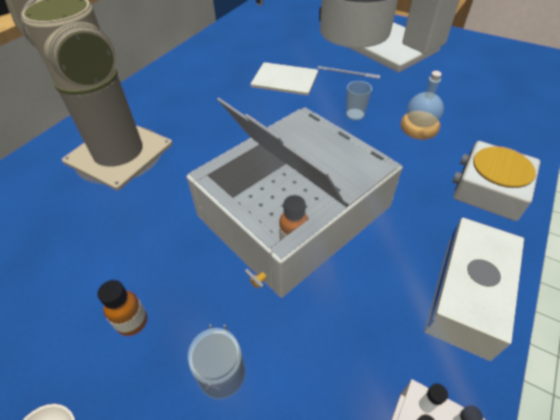

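The top view shows the bath at about (240,208), with its front towards the robot and the right leaf leaning right. The load bottle is at (408,270), the jar at (398,185) and the stood bottle at (280,192). The side view agrees.

```bash
cat > m.py <<'E'
from h import *
from scipy.optimize import least_squares
D={n:np.load(n+"0.npz") for n in("side","top")}
W=np.concatenate([D[n]["W"].reshape(-1,3) for n in D]);C=np.concatenate([D[n]["img"].reshape(-1,3) for n in D])
ok=~np.isnan(W[:,0]);W=W[ok];C=C[ok].astype(int)
for n in D:
    w=D[n]["W"]; m=(abs(w[...,2]-150)<10)&(w[...,0]>300)&(w[...,0]<760)&(w[...,1]>-150)&(w[...,1]<330)
    k,l,st,_=cv2.connectedComponentsWithStats(m.astype(np.uint8)); 
    p=w[m][:,:2].astype(np.float32); rc=cv2.minAreaRect(p); print(n,m.sum(),rc, np.median(w[m][:,2]))
def circ(c,zlo,zhi,R=70):
    m=(np.hypot(*(W[:,:2]-c).T)<R)&(W[:,2]>zlo)&(W[:,2]<zhi); return W[m]
w=D["top"]["W"]
for nm,uv in dict(bottle=(412,267),jar=(401,180),stood=(280,186)).items():
    c=w[uv[1],uv[0]]; print(nm,c)
    if nm=="stood":continue
    h=c[2]
    p=circ(c[:2],h-8,h+8); print(" top",len(p),cv2.minEnclosingCircle(p[:,:2].astype(np.float32)),np.median(p,0))
    if nm=="bottle":
        p=circ(c[:2],15,66); f=least_squares(lambda t:np.hypot(*(p[:,:2]-t).T)-31,c[:2],loss="soft_l1");print(" body",len(p),f.x,np.abs(f.fun).mean())
        p=circ(c[:2],99,121); f=least_squares(lambda t:np.hypot(*(p[:,:2]-t).T)-22,c[:2],loss="soft_l1");print(" cap",len(p),f.x,np.abs(f.fun).mean())
E
python3 m.py
```

```text
side 10278 ((540.5103759765625, 50.191162109375), (361.5184631347656, 299.38531494140625), 72.80657958984375) 154.3304363597041
top 12619 ((538.2379150390625, 48.45500183105469), (360.6836242675781, 300.37091064453125), 72.76997375488281) 153.58362053267365
bottle [ 393.46729154 -345.19445402  130.26460788]
 top 755 ((395.51361083984375, -349.6523132324219), 23.454496383666992) [ 396.12052826 -349.81572621  126.61627155]
 body 631 [ 395.29820851 -348.63893515] 0.7280207489963858
 cap 237 [ 394.77323326 -348.62548755] 0.8634531428573096
jar [ 604.85305208 -338.28646258  107.5036439 ]
 top 3048 ((607.9578247070312, -338.6947021484375), 49.173301696777344) [ 609.43633752 -341.40577185  109.65789329]
stood [578.15397648 -47.82030551 159.78635581]
```

```bash
cat >> h.py <<'E'
C0=np.array([539.4,49.3,0]);a=np.radians(-17.2);RB=np.array([[np.cos(a),-np.sin(a),0],[np.sin(a),np.cos(a),0],[0,0,1]])
def tob(p): return (np.asarray(p)-C0)@RB
def tow(p): return np.asarray(p)@RB.T+C0
E
python3 - <<'E'
from h import *
for n in("side","top"):
    d=np.load(n+"0.npz");B=tob(d["W"].reshape(-1,3));
    m=(B[:,2]>175)&(B[:,2]<340)&(abs(B[:,0])<150)&(abs(B[:,1])<170);p=B[m]
    q=np.degrees(np.arctan2(p[:,2]-154,-p[:,1]));rr=np.hypot(p[:,1],p[:,2]-154)
    print(n,m.sum(),np.percentile(q,[5,50,95]),"rmax",np.percentile(rr,[99,100]),p[rr>158][:,0].min(),p[rr>158][:,0].max(),p[:,0].min(),p[:,0].max())
    im=d["img"].reshape(-1,3).astype(int)
    m=(B[:,2]>45)&(B[:,2]<140)&(B[:,0]>-110)&(B[:,0]<110)&(B[:,1]<-10)&(B[:,1]>-140);p=B[m]
    print("stood",len(p),np.median(p,0) if len(p) else 0)
    from scipy.optimize import least_squares
    b=p[p[:,2]<95]; b=p
    if len(b)>20:
        R=np.where(b[:,2]<98,31,np.where(b[:,2]<116,22,22))
        k=(b[:,2]<98)|(b[:,2]>127)
        f=least_squares(lambda t:np.hypot(*(b[k,:2]-t).T)-R[k],np.median(b,0)[:2]+[0,20],loss="soft_l1");print(f.x,np.abs(f.fun).mean())
E
```

```text
side 1948 [59.08589123 60.99348203 62.34324051] rmax [177.84453304 179.64289259] -43.62953210638717 45.11262195580495 -145.40162601922174 145.92944404538696
stood 457 [ 78.19353827 -88.41530391 112.31162856]
[ 69.40378097 -68.36545357] 0.5066391846923439
top 3426 [59.99779483 61.45230078 62.17448332] rmax [177.89978312 180.01100952] -139.08302584467853 114.14414341880807 -146.0064986602642 144.4948709342568
stood 246 [ 50.78083349 -89.71453743 103.48825457]
[ 69.83691187 -71.28905862] 0.512851470570322
```

The leaf is at about 61° and the stood bottle is at bath (70,-70). Next I plan the approach and push path, with the tool x axis along bath +y.

```bash
cat > plan.py <<'E'
from h import *
import json
def plan(wps,p0=None,yaw0=None):
    """wps: (world xyz, yaw_deg, max step mm). prints rows in the tool's axes, tool pointing down"""
    s=r.sense(); p=np.array(s["tool_pos"] if p0 is None else p0,float); y=s["tcp_rot"][2] if yaw0 is None else yaw0
    out=[]
    for q,yw,st in wps:
        q=np.asarray(q,float); dy=(yw-y+180)%360-180
        n=max(1,int(np.ceil(max(np.linalg.norm(q-p)/st,abs(dy)/10))))
        for i in range(n):
            t=p+(q-p)/(n-i); c,sn=np.cos(np.radians(y)),np.sin(np.radians(y))
            R=np.array([[c,sn,0],[sn,-c,0],[0,0,-1]]); d=np.round(R.T@(t-p)); p=p+R@d
            w=round(-np.radians(dy/n),3); y-=np.degrees(w); out.append([*(int(v) for v in d),0,0,w])
    for i in range(0,len(out),5): print(json.dumps(out[i:i+5]).replace(" ",""))
    print("end",p,y)
    return p,y
E
python3 - <<'E'
from plan import *
Y=72.8
p,y=plan([((162.8,577.5,350),164.25,50),(tow([0,-125,350]),Y,48)],[162.8,577.5,202.2],164.25)
pts=[tow([0,-125,285])]
for q in np.radians(np.arange(58,181,2.8)):
    c,s=np.cos(q),np.sin(q)
    e=np.array([-174*c-4*s,154+150*s]) if c>0 else np.array([-150*c-4*s,154+150*s-4*c])
    pts.append(tow([0,e[0]-11,e[1]]))
print("push");plan([(pts[0],Y,20)]+[(t,Y,12) for t in pts[1:]],p,y)
E
```

```text
[[0,0,-49,0,0,-0.0],[0,0,-49,0,0,-0.0],[0,0,-50,0,0,-0.0],[-31,-33,0,0,0,0.1],[-35,-30,0,0,0,0.1]]
[[-37,-26,0,0,0,0.1],[-40,-22,0,0,0,0.1],[-42,-18,0,0,0,0.1],[-44,-14,0,0,0,0.1],[-45,-10,0,0,0,0.1]]
[[-45,-5,0,0,0,0.1],[-46,-1,0,0,0,0.1],[-46,4,0,0,0,0.1],[-45,8,0,0,0,0.1],[-44,13,0,0,0,0.1]]
[[-42,17,0,0,0,0.1],[-40,21,0,0,0,0.1],[-38,25,0,0,0,0.1],[-35,30,0,0,0,0.1]]
end [502.87887088 -69.92580073 350.2       ] 72.57675277906824
push
[[0,0,16,0,0,-0.001],[0,0,16,0,0,-0.001],[0,0,17,0,0,-0.001],[0,0,16,0,0,-0.001],[9,0,2,0,0,0.0]]
[[9,0,2,0,0,0.0],[7,0,-4,0,0,0.0],[8,0,-3,0,0,0.0],[7,0,-3,0,0,0.0],[8,0,-3,0,0,0.0]]
[[8,0,-2,0,0,0.0],[8,0,-3,0,0,0.0],[8,0,-1,0,0,0.0],[9,0,-2,0,0,0.0],[8,0,-1,0,0,0.0]]
[[9,0,0,0,0,0.0],[8,0,-1,0,0,0.0],[8,0,0,0,0,0.0],[7,0,0,0,0,0.0],[8,0,1,0,0,0.0]]
[[7,0,1,0,0,0.0],[7,0,1,0,0,0.0],[7,0,2,0,0,0.0],[7,0,2,0,0,0.0],[7,0,2,0,0,0.0]]
[[7,0,3,0,0,0.0],[7,0,3,0,0,0.0],[6,0,3,0,0,0.0],[7,0,3,0,0,0.0],[6,0,4,0,0,0.0]]
[[6,0,5,0,0,0.0],[6,0,4,0,0,0.0],[5,0,5,0,0,0.0],[6,0,5,0,0,0.0],[5,0,5,0,0,0.0]]
[[4,0,6,0,0,0.0],[5,0,5,0,0,0.0],[4,0,6,0,0,0.0],[4,0,7,0,0,0.0],[4,0,6,0,0,0.0]]
[[3,0,7,0,0,0.0],[3,0,6,0,0,0.0],[3,0,7,0,0,0.0],[2,0,7,0,0,0.0],[2,0,7,0,0,0.0]]
[[2,0,7,0,0,0.0],[1,0,7,0,0,0.0],[1,0,8,0,0,0.0],[1,0,7,0,0,0.0]]
end [580.91966819 182.27577333 162.2       ] 72.80593589712058
```

Call:
send_rows(increments=[[0, 0, -49, 0, 0, 0], [0, 0, -49, 0, 0, 0], [0, 0, -50, 0, 0, 0], [-31, -33, 0, 0, 0, 0.1], [-35, -30, 0, 0, 0, 0.1]], grip=1)

```text
time: 0.72
tool_pos: [205.6, 496.1, 350.4]
tcp_rot: [180.0, 0.0, 152.7]
ft_force: [0.9, -0.4, 0.7]
finger_gap: 0.4
grip_force: 0.0
```

Call:
send_rows(increments=[[-37, -26, 0, 0, 0, 0.1], [-40, -22, 0, 0, 0, 0.1], [-42, -18, 0, 0, 0, 0.1], [-44, -14, 0, 0, 0, 0.1], [-45, -10, 0, 0, 0, 0.1]])

```text
time: 1.35
tool_pos: [312.6, 292.9, 349.8]
tcp_rot: [-180.0, 0.0, 124.0]
ft_force: [-0.3, 0.0, 0.2]
finger_gap: -0.1
grip_force: 0.0
```

Call:
send_rows(increments=[[-45, -5, 0, 0, 0, 0.1], [-46, -1, 0, 0, 0, 0.1], [-46, 4, 0, 0, 0, 0.1], [-45, 8, 0, 0, 0, 0.1], [-44, 13, 0, 0, 0, 0.1]])

```text
time: 1.98
tool_pos: [418.2, 89.7, 349.9]
tcp_rot: [-180.0, -0.0, 95.3]
ft_force: [-0.7, 0.4, -0.2]
finger_gap: 0.3
grip_force: 0.0
```

Call:
send_rows(increments=[[-42, 17, 0, 0, 0, 0.1], [-40, 21, 0, 0, 0, 0.1], [-38, 25, 0, 0, 0, 0.1], [-35, 30, 0, 0, 0, 0.096], [0, 0, 0, 0, 0, 0]])

```text
time: 2.6
tool_pos: [503.2, -72.4, 348.6]
tcp_rot: [-179.9, 0.0, 72.5]
ft_force: [-0.9, 0.6, -0.4]
finger_gap: -0.0
grip_force: 0.0
```

Position is as planned. Now I descend and push.

Call:
send_rows(increments=[[0, 0, 16, 0, 0, 0], [0, 0, 16, 0, 0, 0], [0, 0, 17, 0, 0, 0], [0, 0, 16, 0, 0, 0], [9, 0, 2, 0, 0, 0]])

```text
time: 3.22
tool_pos: [504.7, -60.9, 281.2]
tcp_rot: [-179.8, 0.0, 72.8]
ft_force: [0.1, 0.0, -0.3]
finger_gap: -0.2
grip_force: 0.0
```

Call:
send_rows(increments=[[9, 0, 2, 0, 0, 0], [7, 0, -4, 0, 0, 0], [8, 0, -3, 0, 0, 0], [7, 0, -3, 0, 0, 0], [8, 0, -3, 0, 0, 0]])

```text
time: 3.85
tool_pos: [517.4, -23.6, 294.7]
tcp_rot: [180.0, -0.0, 72.8]
ft_force: [-0.0, 0.8, -0.1]
finger_gap: 0.1
grip_force: 0.0
```

Call:
send_rows(increments=[[8, 0, -2, 0, 0, 0], [8, 0, -3, 0, 0, 0], [8, 0, -1, 0, 0, 0], [9, 0, -2, 0, 0, 0], [8, 0, -1, 0, 0, 0]])

```text
time: 4.47
tool_pos: [529.4, 15.7, 303.3]
tcp_rot: [180.0, -0.0, 72.8]
ft_force: [0.4, 0.4, -0.4]
finger_gap: -0.1
grip_force: 0.0
```

Call:
send_rows(increments=[[9, 0, 0, 0, 0, 0], [8, 0, -1, 0, 0, 0], [8, 0, 0, 0, 0, 0], [7, 0, 0, 0, 0, 0], [8, 0, 1, 0, 0, 0]])

```text
time: 5.1
tool_pos: [541.2, 53.8, 303.2]
tcp_rot: [180.0, 0.0, 72.8]
ft_force: [0.3, 0.8, 0.6]
finger_gap: 0.1
grip_force: 0.0
```

The force is close to zero where I expected about 3 N, so I look before going on.

```bash
cat > look.py <<'E'
from h import *
import sys
i=sys.argv[1]
for n in("side","top"):
    s=snap(n);cv2.imwrite(f"pics/{n}{i}.png",s["img"]);np.savez(f"{n}{i}.npz",W=cloud(s),img=s["img"])
a=cv2.imread(f"pics/side{i}.png")[60:300,170:430];b=cv2.imread(f"pics/top{i}.png")[110:310,130:440]
cv2.imwrite(f"pics/m{i}.png",np.hstack([cv2.resize(a,(400,370)),cv2.resize(b,(400,370))]))
E
python3 look.py 1
```

```text
(no output)
```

View pics/m1.png

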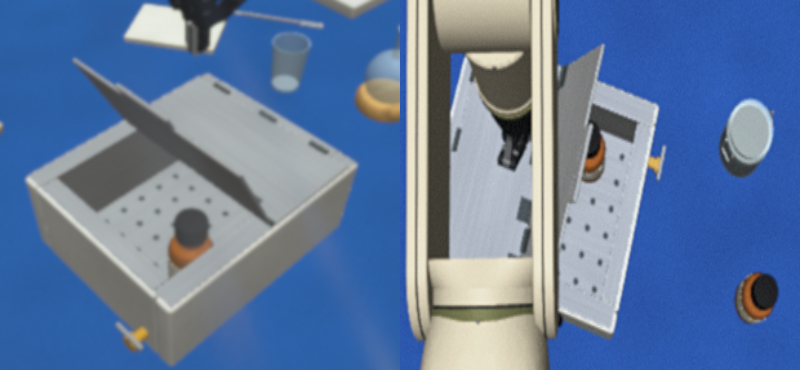

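```bash
cat > leaf.py <<'E'
from h import *
import sys
for i in sys.argv[1:]:
  for n in("side","top"):
    d=np.load(f"{n}{i}.npz");B=tob(d["W"].reshape(-1,3));
    m=(B[:,2]>165)&(B[:,2]<330)&(B[:,0]>30)&(B[:,0]<150)&(abs(B[:,1])<170);p=B[m]
    h=np.histogram(p[:,1],np.arange(-140,170,20)); z=[np.round(p[(p[:,1]>=a)&(p[:,1]<a+20),2].mean()) if c else 0 for a,c in zip(h[1],h[0])]
    print(i,n,h[0],z, p[:,2].max())
    m=(B[:,2]>200)&(B[:,2]<330)&(abs(B[:,0])<150)&(abs(B[:,1])<170);p=B[m];print(" zmax",p[np.argsort(p[:,2])[-5:]].round())
E
python3 leaf.py 0 1; python3 -c "
from h import *;s=r.sense();print(s['tool_pos'],tob(s['tool_pos']))"
```

```text
0 side [  0   0  33 363 249 207 125   0   0   0   0   0   0   0   0] [0, 0, np.float64(308.0), np.float64(283.0), np.float64(245.0), np.float64(208.0), np.float64(177.0), 0, 0, 0, 0, 0, 0, 0, 0] 311.84258023631736
 zmax [[ 31. -84. 312.]
 [ 33. -86. 312.]
 [-18. -84. 312.]
 [ -5. -84. 312.]
 [  7. -83. 313.]]
0 top [  0   0  25 374 370 338 207   0   0   0   0   0   0   0   0] [0, 0, np.float64(308.0), np.float64(281.0), np.float64(246.0), np.float64(209.0), np.float64(178.0), 0, 0, 0, 0, 0, 0, 0, 0] 312.3548128591631
 zmax [[  3. -84. 312.]
 [ 39. -83. 312.]
 [  6. -85. 313.]
 [-39. -84. 313.]
 [ 11. -83. 313.]]
1 side [  0   0  35 358 251 216 123   0   0   0   0   0   0   0   0] [0, 0, np.float64(308.0), np.float64(283.0), np.float64(245.0), np.float64(208.0), np.float64(177.0), 0, 0, 0, 0, 0, 0, 0, 0] 311.2092685599194
 zmax [[ 14. -82. 311.]
 [-21. -82. 312.]
 [ 29. -82. 312.]
 [-10. -84. 312.]
 [-12. -84. 313.]]
1 top [  0   0  22 374 372 320 125   0   0   0   0   0   0   0   0] [0, 0, np.float64(308.0), np.float64(281.0), np.float64(246.0), np.float64(209.0), np.float64(179.0), 0, 0, 0, 0, 0, 0, 0, 0] 311.9628730270092
 zmax [[ 18. -83. 312.]
 [ -5. -84. 313.]
 [ 15. -82. 313.]
 [  2. -86. 314.]
 [ 12. -85. 314.]]
[541.13092355  54.09080292 302.9316786 ] [2.36834826e-01 5.08839839e+00 3.02931679e+02]
```

Run:
```python
from h import *
for n in("side","top"):
    d=np.load(f"{n}1.npz");W=d["W"].reshape(-1,3);B=tob(W)
    m=(B[:,2]>200)&(B[:,2]<480)&(abs(B[:,0])<80)&(B[:,1]>-60)&(B[:,1]<120);p=B[m]
    for a in range(200,480,20):
        k=p[(p[:,2]>=a)&(p[:,2]<a+20)&((p[:,1]>-20)|(p[:,2]>330))]
        if len(k): print(n,a,len(k),k.min(0).round(),k.max(0).round())
```

```text
side 320 17 [ -6.  -6. 335.] [  6.  14. 340.]
side 340 152 [-13.  -8. 340.] [ 13.  12. 360.]
side 360 148 [-22.  -9. 360.] [ 28.  14. 380.]
side 380 402 [-47. -12. 380.] [ 44.  20. 400.]
side 400 578 [-61. -14. 400.] [ 60.  22. 420.]
side 420 738 [-62. -16. 420.] [ 61.  18. 440.]
side 440 440 [-41. -16. 440.] [ 42.  14. 460.]
side 460 583 [-21. -34. 460.] [ 38.  29. 480.]
top 320 2 [ -8.  -7. 336.] [ -7.  -5. 336.]
top 340 16 [-14.  -7. 342.] [ -2.  -1. 360.]
top 360 7 [-22.  -9. 362.] [ -1.  -3. 379.]
top 380 56 [-43.  -9. 380.] [-15.   3. 400.]
top 400 59 [-53. -13. 400.] [-12.  16. 420.]
top 420 178 [-63.  -9. 420.] [-26.  17. 440.]
top 440 60 [-43.  -8. 440.] [-32.  14. 459.]
top 460 88 [-39. -25. 460.] [-24.  26. 480.]
```

Run:
```python
from h import *
s=snap("side"); 
img=s["img"].copy()
def pr(w):
    c=s["view"]@np.append(w,1); return s["fx"]*c[0]/c[2]+s["cx"],s["fy"]*c[1]/c[2]+s["cy"]
t=np.array(r.sense()["tool_pos"])
for dz in(0,20,33,70):
    u,v=pr(t+[0,0,dz]);print(dz,u,v);cv2.circle(img,(int(u*1),int(v)),1,(0,0,255) if dz==0 else (0,255,0),-1)
c=img[0:200,200:400];cv2.imwrite("pics/tip.png",cv2.resize(c,(600,600),interpolation=cv2.INTER_NEAREST))
```

```text
0 298.0201219430118 108.10259251154238
20 298.2801544067417 98.64196110559912
33 298.4553970879859 92.26619405690211
70 298.98317943498864 73.06415221975948
```

View pics/tip.png

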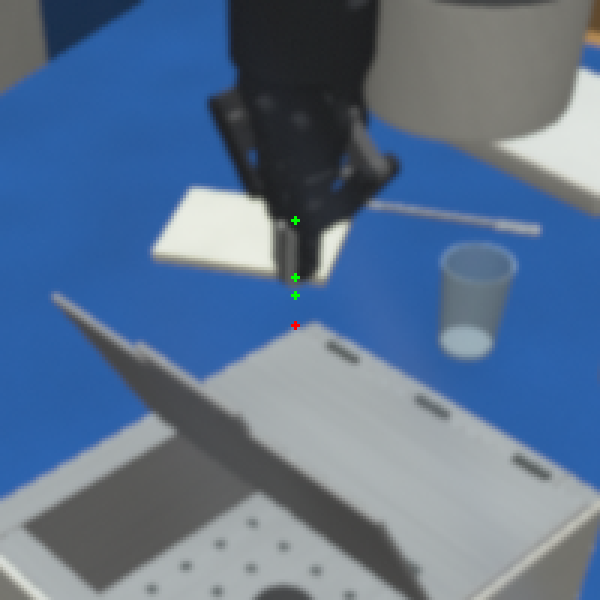

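The picture shows the fingertips at about z 336 (row 92), while the reported TCP projects to row 108. The real tips are therefore about 33 mm above the reported TCP, and the push passed over the tab. I go back and repeat it 33 mm lower.

Run:
```python
from plan import *
Y=72.8;O=np.array([0,0,33])
p0=[541.1,54.1,303.5]
p,y=plan([(tow([0,5,325]),Y,50),(tow([0,-128,325]),Y,45),(tow([0,-128,278])-O,Y,27)],p0,Y)
print("push")
pts=[]
for q in np.radians(np.arange(55,181,2.8)):
    c,s=np.cos(q),np.sin(q)
    e=np.array([-174*c-4*s,154+150*s]) if c>0 else np.array([-150*c-4*s,154+150*s-4*c])
    pts.append(tow([0,e[0]-11,e[1]])-O)
plan([(t,Y,12) for t in pts],p,y)
```

```text
[[0,0,-22,0,0,-0.0],[-44,0,0,0,0,-0.0],[-45,0,0,0,0,-0.0],[-44,0,0,0,0,-0.0],[0,0,27,0,0,-0.0]]
[[0,0,27,0,0,-0.0],[0,0,26,0,0,-0.0]]
end [501.77082934 -72.95202216 245.5       ] 72.8
push
[[7,0,1,0,0,-0.0],[7,0,1,0,0,-0.0],[7,0,-4,0,0,-0.0],[7,0,-4,0,0,-0.0],[7,0,-4,0,0,-0.0]]
[[8,0,-3,0,0,-0.0],[8,0,-3,0,0,-0.0],[8,0,-2,0,0,-0.0],[8,0,-2,0,0,-0.0],[8,0,-2,0,0,-0.0]]
[[8,0,-1,0,0,-0.0],[9,0,-1,0,0,-0.0],[8,0,-1,0,0,-0.0],[9,0,0,0,0,-0.0],[8,0,-1,0,0,-0.0]]
[[7,0,1,0,0,-0.0],[7,0,0,0,0,-0.0],[8,0,1,0,0,-0.0],[7,0,1,0,0,-0.0],[7,0,2,0,0,-0.0]]
[[7,0,2,0,0,-0.0],[7,0,2,0,0,-0.0],[7,0,3,0,0,-0.0],[6,0,3,0,0,-0.0],[7,0,3,0,0,-0.0]]
[[6,0,3,0,0,-0.0],[7,0,4,0,0,-0.0],[6,0,5,0,0,-0.0],[5,0,4,0,0,-0.0],[6,0,5,0,0,-0.0]]
[[5,0,5,0,0,-0.0],[5,0,5,0,0,-0.0],[5,0,6,0,0,-0.0],[5,0,5,0,0,-0.0],[4,0,6,0,0,-0.0]]
[[4,0,6,0,0,-0.0],[4,0,7,0,0,-0.0],[3,0,6,0,0,-0.0],[3,0,7,0,0,-0.0],[3,0,7,0,0,-0.0]]
[[2,0,7,0,0,-0.0],[2,0,7,0,0,-0.0],[2,0,7,0,0,-0.0],[1,0,7,0,0,-0.0],[1,0,7,0,0,-0.0]]
[[1,0,8,0,0,-0.0]]
end [580.72487871 182.10730052 129.5       ] 72.8
```

Call:
send_rows(increments=[[0, 0, -22, 0, 0, 0], [-44, 0, 0, 0, 0, 0], [-45, 0, 0, 0, 0, 0], [-44, 0, 0, 0, 0, 0], [0, 0, 27, 0, 0, 0]])

```text
time: 5.88
tool_pos: [502.2, -77.0, 300.5]
tcp_rot: [179.7, 0.0, 72.6]
ft_force: [-0.1, 0.6, 0.0]
finger_gap: 0.0
grip_force: 0.0
```

Call:
send_rows(increments=[[0, 0, 27, 0, 0, 0], [0, 0, 26, 0, 0, 0], [7, 0, 1, 0, 0, 0], [7, 0, 1, 0, 0, 0], [7, 0, -4, 0, 0, 0]])

```text
time: 6.5
tool_pos: [508.6, -53.1, 248.5]
tcp_rot: [179.9, -0.0, 72.8]
ft_force: [-0.2, -0.1, 0.3]
finger_gap: 0.1
grip_force: 0.0
```

Call:
send_rows(increments=[[7, 0, -4, 0, 0, 0], [7, 0, -4, 0, 0, 0], [8, 0, -3, 0, 0, 0], [8, 0, -3, 0, 0, 0], [8, 0, -2, 0, 0, 0]])

```text
time: 7.12
tool_pos: [519.7, -17.7, 264.5]
tcp_rot: [179.9, 0.1, 72.8]
ft_force: [-1.6, -4.9, 4.1]
finger_gap: -0.1
grip_force: 2.4
```

There is contact now, about 5 N against the push.

Call:
send_rows(increments=[[8, 0, -2, 0, 0, 0], [8, 0, -2, 0, 0, 0], [8, 0, -1, 0, 0, 0], [9, 0, -1, 0, 0, 0], [8, 0, -1, 0, 0, 0]])

```text
time: 7.75
tool_pos: [531.4, 22.6, 270.0]
tcp_rot: [-180.0, -0.0, 72.8]
ft_force: [-0.3, -3.9, 2.2]
finger_gap: 0.3
grip_force: 1.4
```

Call:
send_rows(increments=[[9, 0, 0, 0, 0, 0], [8, 0, -1, 0, 0, 0], [7, 0, 1, 0, 0, 0], [7, 0, 0, 0, 0, 0], [8, 0, 1, 0, 0, 0]])

```text
time: 8.38
tool_pos: [542.7, 59.5, 268.8]
tcp_rot: [-180.0, 0.0, 72.8]
ft_force: [-1.9, -3.2, -0.8]
finger_gap: -0.2
grip_force: 1.3
```

Call:
send_rows(increments=[[7, 0, 1, 0, 0, 0], [7, 0, 2, 0, 0, 0], [7, 0, 2, 0, 0, 0], [7, 0, 2, 0, 0, 0], [7, 0, 3, 0, 0, 0]])

```text
time: 9.0
tool_pos: [553.4, 93.1, 259.2]
tcp_rot: [180.0, -0.0, 72.8]
ft_force: [-1.9, -0.4, 2.4]
finger_gap: 0.2
grip_force: 1.0
```

Call:
send_rows(increments=[[6, 0, 3, 0, 0, 0], [7, 0, 3, 0, 0, 0], [6, 0, 3, 0, 0, 0], [7, 0, 4, 0, 0, 0], [6, 0, 5, 0, 0, 0]])

```text
time: 9.62
tool_pos: [562.9, 123.7, 241.0]
tcp_rot: [180.0, -0.0, 72.8]
ft_force: [1.2, -0.5, 1.7]
finger_gap: 0.1
grip_force: 0.8
```

Call:
send_rows(increments=[[5, 0, 4, 0, 0, 0], [6, 0, 5, 0, 0, 0], [5, 0, 5, 0, 0, 0], [5, 0, 5, 0, 0, 0], [5, 0, 6, 0, 0, 0]])

```text
time: 10.25
tool_pos: [570.4, 148.3, 215.9]
tcp_rot: [180.0, -0.0, 72.8]
ft_force: [-0.4, -0.8, 2.2]
finger_gap: -0.1
grip_force: 0.6
```

Call:
send_rows(increments=[[5, 0, 5, 0, 0, 0], [4, 0, 6, 0, 0, 0], [4, 0, 6, 0, 0, 0], [4, 0, 7, 0, 0, 0], [3, 0, 6, 0, 0, 0]])

```text
time: 10.88
tool_pos: [576.3, 167.2, 185.6]
tcp_rot: [-180.0, 0.0, 72.8]
ft_force: [-0.5, -0.5, 0.5]
finger_gap: -0.3
grip_force: 0.4
```

Call:
send_rows(increments=[[3, 0, 7, 0, 0, 0], [3, 0, 6, 0, 0, 0], [2, 0, 5, 0, 0, 0], [1, 0, 4, 0, 0, 0], [1, 0, 4, 0, 0, 0]])

```text
time: 11.5
tool_pos: [579.2, 176.8, 160.1]
tcp_rot: [180.0, -0.0, 72.8]
ft_force: [-0.7, -0.3, 0.5]
finger_gap: -0.0
grip_force: 0.3
```

Call:
send_rows(increments=[[1, 0, 4, 0, 0, 0], [1, 0, 4, 0, 0, 0], [1, 0, 4, 0, 0, 0], [0, 0, 4, 0, 0, 0], [1, 0, 4, 0, 0, 0]])

```text
time: 12.12
tool_pos: [580.4, 180.3, 139.9]
tcp_rot: [180.0, 0.0, 72.8]
ft_force: [-0.5, -0.4, 0.8]
finger_gap: 0.0
grip_force: 0.3
```

Call:
send_rows(increments=[[0, 0, 3, 0, 0, 0], [0, 0, 3, 0, 0, 0], [0, 0, 2, 0, 0, 0], [0, 0, 1, 0, 0, 0], [0, 0, 0, 0, 0, 0]])

```text
time: 12.75
tool_pos: [580.3, 180.4, 131.1]
tcp_rot: [-180.0, 0.0, 72.8]
ft_force: [-0.6, -0.4, -0.5]
finger_gap: -0.2
grip_force: 0.0
```

Call:
send_rows(increments=[[0, 0, 1, 0, 0, 0], [0, 0, 2, 0, 0, 0], [0, 0, 1, 0, 0, 0], [0, 0, 2, 0, 0, 0], [0, 0, 0, 0, 0, 0]])

```text
time: 13.38
tool_pos: [580.7, 180.4, 128.8]
tcp_rot: [179.9, -0.0, 72.8]
ft_force: [-12.6, -3.8, 23.1]
finger_gap: 0.4
grip_force: 11.2
```

```bash
python3 look.py 2
python3 - <<'E'
from h import *
for n in("side","top"):
    B=tob(np.load(f"{n}2.npz")["W"].reshape(-1,3))
    for a in range(-140,180,20):
        k=B[(abs(B[:,0])<140)&(B[:,1]>a)&(B[:,1]<a+20)&(B[:,2]>145)&(B[:,2]<250)]
        if len(k)>5: print(n,a,len(k),np.percentile(k[:,2],[10,50,90]).round(1))
E
```

```text
side -140 200 [150.8 152.2 153.5]
side -120 192 [150.7 152.2 153.5]
side -100 288 [150.2 152.5 157.2]
side -80 377 [151.1 153.6 158. ]
side -60 237 [151.1 152.6 157.3]
side -40 176 [150.9 152.3 153.8]
side -20 416 [151.5 156.2 160.2]
side 0 890 [158.9 160.3 161.6]
side 20 832 [159.1 160.3 161.5]
side 40 810 [159.  160.3 161.4]
side 60 786 [159.1 160.3 161.6]
side 80 759 [159.1 160.3 161.6]
side 100 757 [159.  160.3 161.6]
side 120 1415 [159.6 171.5 242.9]
side 140 565 [159.2 160.5 162.6]
side 160 362 [151.  153.  160.9]
top -140 182 [148.4 151.  153.7]
top -120 185 [148.1 150.7 153.3]
top -100 254 [148.2 151.7 156.6]
top -80 340 [148.8 153.  157.2]
top -60 231 [148.6 151.7 156.1]
top -40 180 [147.7 150.6 153. ]
top -20 421 [150.  156.6 160.8]
top 0 1052 [156.  158.8 161.5]
top 20 1053 [156.2 158.9 161.6]
top 40 906 [155.7 158.7 161.6]
top 60 754 [156.  158.7 161.6]
top 80 609 [156.1 158.7 161.5]
top 100 477 [156.1 158.8 161.3]
top 120 437 [156.1 158.9 233.6]
top 140 292 [151.7 158.  162. ]
top 160 177 [146.5 149.8 153.3]
```

View pics/m2.png

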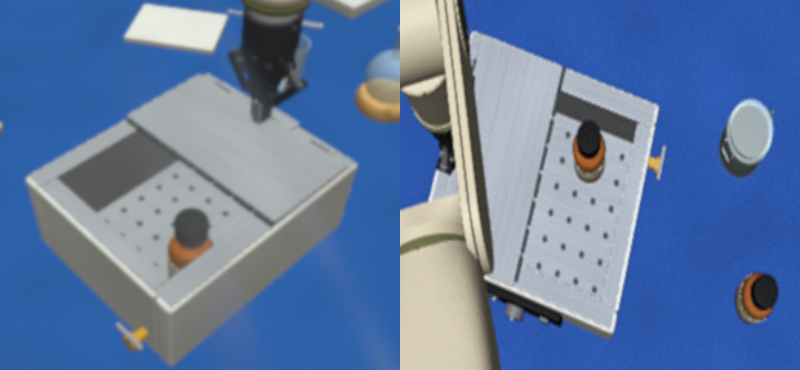

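The leaf lies flat: the folded cover is level at about 159 mm and the left half is down. The contact gives a tip offset of about 30 mm. The stood bottle, load bottle and jar have not moved. Next is the bottle.

Run:
```python
from plan import *
Y=72.8
b=np.array([395.2,-348.8,0])
print(tob(b))
p,y=plan([((580.7,180.4,225),Y,50),((*b[:2],225),Y,50),((*b[:2],140),Y,45)],[580.7,180.4,125.5],Y)
```

```text
[ -20.0297651  -422.93741678    0.        ]
[[0,0,-50,0,0,-0.0],[0,0,-50,0,0,-0.0],[-47,-2,0,0,0,-0.0],[-47,-2,0,0,0,-0.0],[-47,-2,0,0,0,-0.0]]
[[-47,-2,0,0,0,-0.0],[-47,-2,0,0,0,-0.0],[-46,-2,0,0,0,-0.0],[-47,-1,0,0,0,-0.0],[-46,-2,0,0,0,-0.0]]
[[-47,-1,0,0,0,-0.0],[-46,-2,0,0,0,-0.0],[-47,-1,0,0,0,-0.0],[-46,-2,0,0,0,-0.0],[0,0,43,0,0,-0.0]]
[[0,0,42,0,0,-0.0]]
end [ 395.04264637 -348.34601374  140.5       ] 72.8
```

Call:
send_rows(increments=[[0, 0, -50, 0, 0, 0], [0, 0, -50, 0, 0, 0], [-47, -2, 0, 0, 0, 0], [-47, -2, 0, 0, 0, 0], [-47, -2, 0, 0, 0, 0]])

```text
time: 14.1
tool_pos: [532.4, 46.3, 225.2]
tcp_rot: [180.0, 0.0, 72.8]
ft_force: [0.7, -1.1, 0.7]
finger_gap: -0.0
grip_force: 0.0
```

Call:
send_rows(increments=[[-47, -2, 0, 0, 0, 0], [-47, -2, 0, 0, 0, 0], [-46, -2, 0, 0, 0, 0], [-47, -1, 0, 0, 0, 0], [-46, -2, 0, 0, 0, 0]])

```text
time: 14.72
tool_pos: [454.8, -173.9, 225.2]
tcp_rot: [180.0, 0.0, 72.8]
ft_force: [1.6, 0.1, -0.3]
finger_gap: 0.0
grip_force: 0.0
```

Call:
send_rows(increments=[[-47, -1, 0, 0, 0, 0], [-46, -2, 0, 0, 0, 0], [-47, -1, 0, 0, 0, 0], [-46, -2, 0, 0, 0, 0], [0, 0, 43, 0, 0, 0]], grip=-1)

```text
time: 15.35
tool_pos: [395.3, -353.3, 185.4]
tcp_rot: [179.6, 0.3, 72.6]
ft_force: [0.1, -0.1, -0.7]
finger_gap: 85.1
grip_force: 0.0
```

Call:
send_rows(increments=[[0, 0, 42, 0, 0, 0], [0, 0, 0, 0, 0, 0], [0, 0, 0, 0, 0, 0], [0, 0, 0, 0, 0, 0]])

```text
time: 15.85
tool_pos: [396.0, -349.4, 142.8]
tcp_rot: [179.8, 0.1, 72.8]
ft_force: [0.7, 0.1, 0.4]
finger_gap: 85.8
grip_force: 0.0
```

```bash
python3 look.py 3
python3 - <<'E'
from h import *
s=r.sense();print(s["tool_pos"],s["tcp_rot"],tob(s["tool_pos"]))
S=snap("side");img=S["img"].copy()
for dz,c in((0,(0,0,255)),(31,(0,255,0))):
    q=S["view"]@np.append(np.array(s["tool_pos"])+[0,0,dz],1);u,v=S["fx"]*q[0]/q[2]+S["cx"],S["fy"]*q[1]/q[2]+S["cy"];print(u,v);cv2.circle(img,(int(u),int(v)),1,c,-1)
cv2.imwrite("pics/tip3.png",cv2.resize(img[200:400,30:270],(720,600)))
for n in("side","top"):
    B=tob(np.load(f"{n}3.npz")["W"].reshape(-1,3))
    k=B[(B[:,0]>-140)&(B[:,0]<140)&(B[:,1]>10)&(B[:,1]<150)&(B[:,2]>100)&(B[:,2]<300)];print(n,len(k),np.percentile(k[:,2],[2,50,98]).round(1))
E
```

```text
[ 395.79335441 -349.1959661   142.23756153] [1.79838120e+02 9.26803643e-02 7.28291097e+01] [ -19.34585611 -423.14021495  142.23756153]
106.19137246451072 285.8550430659689
99.45827223832816 276.41118092256136
side 5482 [158.2 160.4 162.3]
top 7252 [154.2 158.7 163.1]
```

View pics/tip3.png

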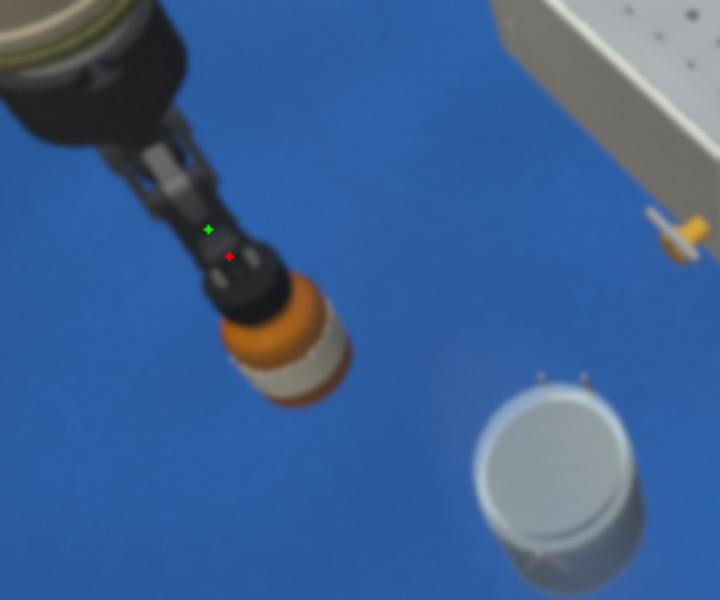

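Run:
```python
from h import *
t=tob(r.sense()["tool_pos"])
for n in("side","top"):
    B=tob(np.load(f"{n}3.npz")["W"].reshape(-1,3))-[t[0],t[1],0]
    k=B[(abs(B[:,0])<75)&(abs(B[:,1])<60)&(B[:,2]>105)&(B[:,2]<280)]
    for a in range(105,280,8):
        q=k[(k[:,2]>=a)&(k[:,2]<a+8)]
        if len(q): print(n,a,len(q),q.min(0).round(),q.max(0).round())
```

```text
side 105 74 [  0. -21. 105.] [ 22.  22. 113.]
side 113 70 [  1. -20. 113.] [ 22.  22. 121.]
side 121 305 [-16. -21. 121.] [ 22.  22. 129.]
side 129 7 [ -9. -17. 129.] [ 21.  -2. 129.]
side 185 8 [ 47. -10. 189.] [ 49.  10. 193.]
side 193 37 [ 46. -10. 194.] [ 56.  11. 201.]
side 201 40 [ 47. -10. 201.] [ 57.  11. 209.]
side 209 19 [ 54.  -6. 209.] [ 57.   7. 214.]
side 225 1 [ 55.   8. 233.] [ 55.   8. 233.]
side 233 57 [ 49. -13. 233.] [ 74.  14. 241.]
side 241 127 [ 40. -13. 241.] [ 74.  14. 249.]
side 249 68 [ 19. -16. 249.] [ 73.  17. 257.]
side 257 130 [ 26. -16. 257.] [ 72.  17. 265.]
side 265 167 [ 16. -19. 265.] [ 71.  18. 273.]
side 273 171 [ 13. -19. 273.] [ 70.  20. 280.]
top 105 6 [-23.  -7. 105.] [-21.   6. 113.]
top 113 4 [-22. -10. 113.] [ -0.   5. 121.]
top 121 71 [-23. -15. 121.] [ 11.   7. 129.]
top 129 10 [-18. -10. 129.] [  0.  -1. 131.]
top 185 2 [-53.   4. 187.] [-50.   5. 193.]
top 193 6 [-58.   3. 193.] [-46.   9. 200.]
top 201 8 [-58.   3. 202.] [-44.   9. 206.]
top 209 4 [-57.   5. 210.] [-45.   9. 213.]
top 217 3 [-58.  -4. 218.] [-44.   9. 223.]
top 225 7 [-59.   2. 230.] [-47.  11. 233.]
top 233 35 [-75.  -7. 234.] [-43.  12. 241.]
top 241 38 [-75. -13. 242.] [-31.  15. 249.]
top 249 61 [-74. -19. 249.] [-26.  16. 257.]
top 257 34 [-74. -12. 258.] [-22.  16. 265.]
top 265 28 [-73. -13. 265.] [-26.  16. 273.]
top 273 28 [-72. -14. 273.] [-24.  17. 280.]
```

Call:
send_rows(increments=[[0, 0, 25, 0, 0, 0], [0, 0, 25, 0, 0, 0], [0, 0, 20, 0, 0, 0], [0, 0, 15, 0, 0, 0], [0, 0, 0, 0, 0, 0]])

```text
time: 16.62
tool_pos: [394.3, -347.8, 54.3]
tcp_rot: [-179.9, -0.1, 72.8]
ft_force: [0.2, 0.8, 0.1]
finger_gap: 85.4
grip_force: 0.0
```

Call:
send_rows(increments=[[0, 0, 0, 0, 0, 0], [0, 0, 0, 0, 0, 0], [0, 0, 0, 0, 0, 0], [0, 0, 0, 0, 0, 0], [0, 0, 0, 0, 0, 0]], grip=1, grip_force=45)

```text
time: 17.25
tool_pos: [395.5, -349.1, 56.4]
tcp_rot: [179.9, 0.1, 72.8]
ft_force: [0.3, 0.3, 5.4]
finger_gap: 42.9
grip_force: 45.5
```

Call:
send_rows(increments=[[0, 0, -2, 0, 0, 0], [0, 0, -5, 0, 0, 0], [0, 0, -8, 0, 0, 0], [0, 0, 0, 0, 0, 0]])

```text
time: 17.75
tool_pos: [395.2, -348.9, 71.1]
tcp_rot: [179.9, 0.0, 72.8]
ft_force: [0.0, -0.4, -4.2]
finger_gap: 43.1
grip_force: 46.1
```

Run:
```python
from plan import *
Y=72.8;t=tow([-40,-75,0]);print(t)
plan([((395.2,-348.9,256),Y,40),((*t[:2],256),Y,35),((*t[:2],106),Y,25)],[395.2,-348.9,71],Y)
```

```text
[479.01076176 -10.51755516   0.        ]
[[0,0,-37,0,0,-0.0],[0,0,-37,0,0,-0.0],[0,0,-37,0,0,-0.0],[0,0,-37,0,0,-0.0],[0,0,-37,0,0,-0.0]]
[[35,-2,0,0,0,-0.0],[35,-2,0,0,0,-0.0],[35,-2,0,0,0,-0.0],[35,-2,0,0,0,-0.0],[35,-2,0,0,0,-0.0]]
[[35,-2,0,0,0,-0.0],[35,-2,0,0,0,-0.0],[34,-2,0,0,0,-0.0],[35,-2,0,0,0,-0.0],[34,-2,0,0,0,-0.0]]
[[0,0,21,0,0,-0.0],[0,0,22,0,0,-0.0],[0,0,21,0,0,-0.0],[0,0,22,0,0,-0.0],[0,0,21,0,0,-0.0]]
[[0,0,22,0,0,-0.0],[0,0,21,0,0,-0.0]]
end [479.00083417 -10.54896898 106.        ] 72.8
```

Call:
send_rows(increments=[[0, 0, -20, 0, 0, 0], [0, 0, -40, 0, 0, 0], [0, 0, -45, 0, 0, 0], [0, 0, -45, 0, 0, 0], [0, 0, -35, 0, 0, 0]])

```text
time: 18.38
tool_pos: [395.0, -348.6, 257.4]
tcp_rot: [179.9, 0.1, 72.8]
ft_force: [-0.4, -0.3, -3.2]
finger_gap: 43.1
grip_force: 46.9
```

Call:
send_rows(increments=[[15, -1, 0, 0, 0, 0], [30, -2, 0, 0, 0, 0], [40, -3, 0, 0, 0, 0], [40, -2, 0, 0, 0, 0], [40, -2, 0, 0, 0, 0]])

```text
time: 19.0
tool_pos: [433.3, -185.4, 252.7]
tcp_rot: [-179.8, -0.1, 72.8]
ft_force: [0.3, 0.4, -3.2]
finger_gap: 42.7
grip_force: 46.9
```

Call:
send_rows(increments=[[40, -2, 0, 0, 0, 0], [40, -2, 0, 0, 0, 0], [40, -2, 0, 0, 0, 0], [33, -2, 0, 0, 0, 0], [20, -1, 0, 0, 0, 0]])

```text
time: 19.62
tool_pos: [475.5, -17.3, 252.7]
tcp_rot: [-179.8, -0.0, 72.9]
ft_force: [0.1, -0.3, -3.2]
finger_gap: 43.5
grip_force: 46.8
```

Call:
send_rows(increments=[[10, -1, 0, 0, 0, 0], [0, 0, 0, 0, 0, 0], [0, 0, 0, 0, 0, 0]])

```text
time: 20.0
tool_pos: [478.2, -10.6, 254.7]
tcp_rot: [-180.0, 0.0, 72.8]
ft_force: [-0.2, 0.1, -3.9]
finger_gap: 43.6
grip_force: 46.8
```

```bash
python3 look.py 4
python3 - <<'E'
from h import *
s=r.sense();print(s["tool_pos"],s["tcp_rot"],tob(s["tool_pos"]),s["finger_gap"])
B=tob(np.load("side4.npz")["W"].reshape(-1,3))
for a in range(180,330,10):
    q=B[(B[:,0]>-90)&(B[:,0]<10)&(B[:,1]>-125)&(B[:,1]<-25)&(B[:,2]>a)&(B[:,2]<=a+10)]
    if len(q):print(a,len(q),q.min(0).round(),q.max(0).round())
E
```

```text
[478.40058644 -10.75168925 255.08615412] [-1.79996976e+02  1.34350244e-02  7.27473984e+01] [-40.51365195 -75.40409699 255.08615412] 43.01027049835921
200 90 [ -60. -106.  202.] [ -9. -52. 210.]
210 115 [ -54. -105.  210.] [ -9. -52. 220.]
220 119 [ -55. -107.  220.] [ -9. -59. 230.]
230 121 [ -52. -107.  230.] [-10. -57. 240.]
240 137 [ -59. -107.  240.] [ -8. -56. 250.]
250 143 [ -54. -107.  250.] [-10. -47. 260.]
260 155 [ -60. -106.  260.] [ -9. -48. 270.]
270 209 [ -62. -105.  270.] [-11. -48. 280.]
280 161 [ -63. -101.  280.] [-13. -65. 290.]
290 77 [-78. -96. 290.] [ -7. -68. 300.]
300 139 [-77. -97. 300.] [ -6. -67. 310.]
310 140 [-78. -97. 310.] [ -6. -68. 320.]
320 284 [-77. -97. 320.] [ -6. -55. 330.]
```

View pics/m4.png

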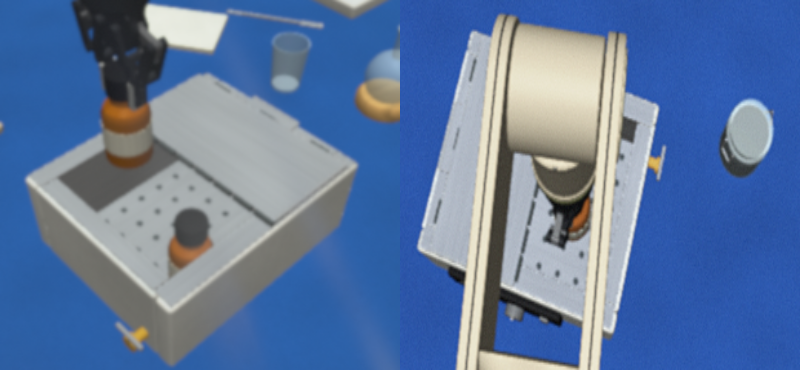

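The bottle hangs upright over the open half at bath (-40,-75), with its underside at about 200. I lower it.

Call:
send_rows(increments=[[0, 0, 10, 0, 0, 0], [0, 0, 20, 0, 0, 0], [0, 0, 25, 0, 0, 0], [0, 0, 25, 0, 0, 0], [0, 0, 25, 0, 0, 0]])

```text
time: 20.72
tool_pos: [477.6, -10.0, 147.6]
tcp_rot: [-179.9, 0.0, 72.8]
ft_force: [-0.7, -0.7, -3.0]
finger_gap: 43.1
grip_force: 46.8
```

Call:
send_rows(increments=[[0, 0, 20, 0, 0, 0], [0, 0, 15, 0, 0, 0], [0, 0, 10, 0, 0, 0], [0, 0, 6, 0, 0, 0], [0, 0, 2, 0, 0, 0]])

```text
time: 21.35
tool_pos: [478.7, -10.0, 97.2]
tcp_rot: [180.0, -0.0, 72.8]
ft_force: [0.4, -0.3, -3.4]
finger_gap: 42.9
grip_force: 46.8
```

Call:
send_rows(increments=[[0, 0, 2, 0, 0, 0], [0, 0, 2, 0, 0, 0], [0, 0, 2, 0, 0, 0], [0, 0, 0, 0, 0, 0]])

```text
time: 21.85
tool_pos: [478.4, -10.0, 91.1]
tcp_rot: [-180.0, 0.0, 72.8]
ft_force: [-0.6, 0.9, -4.2]
finger_gap: 43.2
grip_force: 46.8
```

Call:
send_rows(increments=[[0, 0, 1, 0, 0, 0], [0, 0, 1, 0, 0, 0], [0, 0, 1, 0, 0, 0], [0, 0, 0, 0, 0, 0]])

```text
time: 22.35
tool_pos: [478.4, -10.0, 88.1]
tcp_rot: [-180.0, 0.0, 72.8]
ft_force: [0.2, 0.2, -3.3]
finger_gap: 43.0
grip_force: 46.8
```

Call:
send_rows(increments=[[0, 0, 1, 0, 0, 0], [0, 0, 1, 0, 0, 0], [0, 0, 0, 0, 0, 0]])

```text
time: 22.72
tool_pos: [478.7, -10.0, 86.4]
tcp_rot: [180.0, -0.0, 72.8]
ft_force: [0.1, -0.1, -1.6]
finger_gap: 43.2
grip_force: 46.9
```

Call:
send_rows(increments=[[0, 0, 1, 0, 0, 0], [0, 0, 0, 0, 0, 0]])

```text
time: 22.98
tool_pos: [478.9, -10.0, 86.3]
tcp_rot: [180.0, -0.0, 72.8]
ft_force: [-3.0, 0.4, 6.3]
finger_gap: 43.1
grip_force: 47.3
```

Call:
send_rows(increments=[[0, 0, 0, 0, 0, 0], [0, 0, 0, 0, 0, 0]], grip_force=20)

```text
time: 23.22
tool_pos: [479.0, -10.0, 86.3]
tcp_rot: [180.0, -0.0, 72.8]
ft_force: [-1.7, 0.3, 6.3]
finger_gap: 43.3
grip_force: 47.3
```

Call:
send_rows(increments=[[0, 0, 0, 0, 0, 0], [0, 0, 0, 0, 0, 0], [0, 0, 0, 0, 0, 0], [0, 0, 0, 0, 0, 0]], grip=-0.5)

```text
time: 23.72
tool_pos: [478.5, -10.0, 85.1]
tcp_rot: [-180.0, 0.0, 72.8]
ft_force: [0.1, -1.2, 0.8]
finger_gap: 64.3
grip_force: 0.0
```

Call:
send_rows(increments=[[0, 0, -8, 0, 0, 0], [0, 0, -20, 0, 0, 0], [0, 0, -40, 0, 0, 0], [0, 0, -50, 0, 0, 0], [0, 0, -50, 0, 0, 0]])

```text
time: 24.35
tool_pos: [478.3, -10.0, 255.3]
tcp_rot: [180.0, -0.0, 72.8]
ft_force: [0.6, 0.7, -0.0]
finger_gap: 64.0
grip_force: 0.0
```

Call:
send_rows(increments=[[-50, 0, 0, 0, 0, 0], [-50, 0, 0, 0, 0, 0], [-50, 0, 0, 0, 0, 0], [-50, 0, 0, 0, 0, 0], [-30, 0, 0, 0, 0, 0]])

```text
time: 24.98
tool_pos: [409.7, -231.8, 253.9]
tcp_rot: [180.0, 0.0, 72.7]
ft_force: [0.4, 0.8, -0.1]
finger_gap: 64.0
grip_force: 0.0
```

```bash
python3 look.py 5
python3 - <<'E'
from h import *
from scipy.optimize import least_squares
print(r.sense()["tool_pos"],r.sense()["ft_force"])
for n in("side","top"):
    B=tob(np.load(f"{n}5.npz")["W"].reshape(-1,3))
    k=B[(B[:,0]>-140)&(B[:,0]<140)&(B[:,1]>10)&(B[:,1]<150)&(B[:,2]>100)&(B[:,2]<300)];print(n,len(k),np.percentile(k[:,2],[2,50,98]).round(1))
    for c in((-40,-75),(70,-70)):
        q=B[(np.hypot(B[:,0]-c[0],B[:,1]-c[1])<40)&(B[:,2]>146)&(B[:,2]<165)]
        if len(q): print(c,len(q),np.median(q,0).round(1),q.min(0).round(),q.max(0).round())
E
```

```text
[ 409.53514236 -232.24289379  253.68748713] [ 0.10223907  0.04540805 -0.1631948 ]
side 5473 [158.2 160.4 162.4]
(-40, -75) 307 [-36.5 -76.8 157. ] [-62. -96. 146.] [-17. -53. 160.]
(70, -70) 370 [ 73.7 -72.2 156.8] [ 48. -91. 146.] [ 93. -48. 160.]
top 7251 [154.3 158.8 163.2]
(-40, -75) 301 [-41.9 -76.8 155.9] [-63. -98. 146.] [-19. -55. 163.]
(70, -70) 285 [ 68.7 -71.7 155.4] [ 48. -92. 146.] [ 91. -51. 161.]
```

View pics/m5.png

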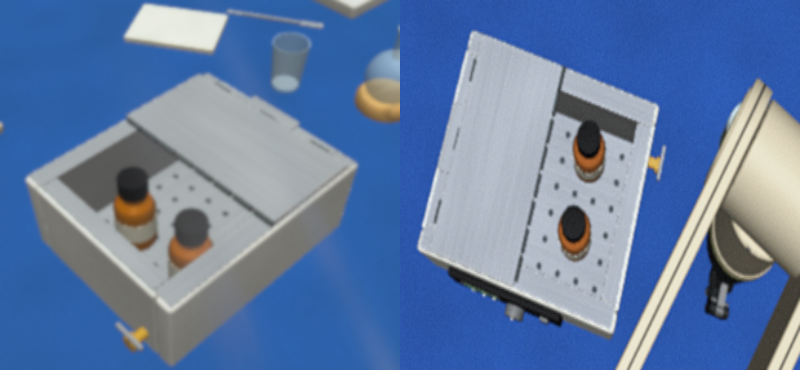

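The bottle stands upright on the shelf in front of the other one, which has not moved. The cover is folded flat and the arm is clear.

```bash
python3 -c "
from bench import r;print(r.hand_in())"
```

```text
the job is handed in; nothing more can be done
None
```

The job is handed in at about 25 s: the cover is folded flat on the shut left half, the amber bottle stands upright on the shelf in front of the other one, and I never touched the jar or that bottle.

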